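# Clear the isolator, stack the carton and switch the brazing station off

## Robot

A 7-joint arm with a two-finger parallel gripper is mounted at the origin on the work surface. World frame = base frame: x ahead of the robot, y to its left, z up, the work surface at z = 0. Lengths are in mm, angles in rad, forces in N, time in s.
With the tool pointing down it reaches from about 400 to 875 mm from the base axis. Payload 4.4 kg.
Tool frame: the origin (TCP) lies at the very end of the fingers, on their centre line; the grasp point (between the pads) lies 19 mm behind it; z points along the fingers, y is the direction in which the jaws open and shut (so a half turn about z gives the same grasp; the last joint's range is limited). The gripper opens to 85 mm and grips with 20 to 120 N. Pads are 22 mm wide; open, the fingers measure 114 mm over their backs; the gripper's body (76 mm by 85 mm) begins 54 mm behind the grasp point. The pads swing forward as they close: fully open they stand 13 mm farther back than shut.
Start: joints at [-1.257, 0.628, 0.038, 1.517, -0.027, 0.996, -0.02], TCP at [240.955, 603.704, 231.313] pointing down, gripper open.
Joint ranges: [-3.06, 3.06], [-0.37, 2.12], [-1.25, 1.32], [0.18, 2.47], [-1.1, 4.24], [0.23, 1.98], [-2.94, 2.94]. Speed limits (rad/s): [2.57, 2.57, 3.14, 3.14, 3.14, 3.14, 3.14].

## Interface

Orientations are given as [roll, pitch, yaw] about the fixed x, y, z axes, in that order (R = Rz(yaw) Ry(pitch) Rx(roll)).
In Python, from cell import ctrl gives the robot as it stands.
- The arm moves only by the shell command python3 -m crank 'ROWS' [OPENING]. ROWS is JSON, a list that holds one entry, the list of rows, each a list of 6 numbers: the shift along the tool's x, y, z in units of 30 mm (1.0 is 30 mm), then the turn, a rotation vector about the tool's x, y, z in units of 6 degrees (1.0 is 6 degrees). In form: [[[tx, ty, tz, rx, ry, rz], ...]]. A call has 1 to 12 rows; each row shifts and turns the pose as measured when the row begins, along the tool's axes as they then stand; what a row does not reach is not made up. A row lasts 1/12 s, in which the tool goes at most 41.7 mm and 7.16 degrees, less where a joint would pass 70% of its speed; a pose out of reach is approached as far as the arm can. A call is refused whole if a number of a shift passes 1 or a number of a turn 1, either way. A call with a gripper value outside its range is refused whole. OPENING is the gripper command: -1 is fully open, 1 is shut, values between are in proportion, set as the call begins (- or left out, the last holds). The fingers move at their own pace and stop on an object; the grip force is fixed at half the most. Time passes only in rows, so rows that do not move let the fingers close. It gives the time, the measured TCP pose, the force and the opening at its end, in the units of the state.
- ctrl.read_state(): the state, without advancing time (a new reading comes with each control period).
- ctrl.get_image(name): name is "side" or "top"; returns a dict with "color" (384x512x3 uint8, red, green, blue), "depth" (384x512 float32, mm along the optical axis (not along the pixel's ray), 0 where there is no reading), "camera_matrix" (3x3 intrinsics, pixels), "R" (3x3) and "t" (3): a world point X has camera coordinates R X + t. Camera axes: x right, y down, z forward; pixel columns grow to the right and rows downward; lengths in mm; the calibration is good to about 2 mm. A picture is of the moment at which its call begins.
- ctrl.finish_job(): hands the job in, once; it reports no verdict.
Trained networks look in a picture, given as the dict that the camera call returned (one of the last four; its "shot" number tells which), for a name from the list of things; names that differ only in an ending like _2 or _b are one class to them, and where a whole thing is asked for, a point or a joint stands for the part that bears it (a point fixed in the world has none). Each returns a list of dicts, best first, with "conf" (0 to 1); they miss things now and then, are a little off and sometimes report something else, mostly with a low value. They report only what shows in the picture. A call takes as long as a camera call. They do not tell look-alikes from the thing itself.
- ctrl.search_frame(query, picture): "extent" ([centre column, centre row, width, height] in pixels, round what is visible of it).
The state is a dict: "clock": time; "qpos": joint angles; "qd": joint speeds; "tau": joint torques, N m; "eef_pos": TCP position; "tool_rot": TCP orientation; "force": force on the tool from outside, world axes, zero at the start; "torque": the same for the moment, N m; "width": finger opening in mm.
Only numpy, scipy, OpenCV 4.12 (cv2) and the standard library are available. Lean on these libraries where they do the work, as an engineer would, in place of code of your own. Each camera call takes 0.05 s, during which the arm holds its last target. There are 200 camera calls.

## Task

Switch the brazing station off. A carton left on the grey power box is in the way of the red isolator handle: first lift it off and set it gently, upright and square, on top of the cartons already in the blue stacking rack, and let go of it; then turn the red handle fully from ON to its OFF stop. Leave the handle at ON until the carton is stacked, never drop or tip the carton, keep the two stacked cartons in place, and leave the bottle, copper ring and compressor where they stand.

Things in the scene. Friction and masses are not known exactly. Their poses are not given: they have to be found in the camera images.
- powerbox: Grey steel enclosure 220 x 240 x 50 mm (x, y, z), fixed. Origin: centre of its underside. On its top (z = 50) are the red handle on a yellow plate, pivot at x = -50, y = -60, a black terminal housing and, at the start, the loose carton, its centre at x 30..42, y 25, long side 3 to 5 mm from the housing (no finger fits there), ends free, in the handle's sweep.
- housing (a point): Centre of the top of the fixed black terminal housing on the power box: 100 x 50 x 80 mm (x, y, z), its top 130 mm above the powerbox underside, at powerbox x = 30, y = 82. Axes as the powerbox.
- pivot (a point): Point on the vertical axis of the red handle, at the mid-height of the handle's bar (91 mm above the powerbox underside). Axes parallel to the powerbox.
- handle (a joint): Angle of the red handle, rad, growing anticlockwise seen from above. 0 = ON stop (bar points along powerbox +x, to the green mark), 1.571 = OFF stop (bar points along powerbox +y, to the white mark). Over-centre snap action: it is driven to the nearer stop; about 0.25 N m to start it, less towards the middle (0.785), beyond which it snaps on by itself.
- handle_grip (a point): Point to grip on the red handle's bar, 85 mm from the axis, mid-height; its x axis points outwards along the bar. The bar is 105 mm long from the axis, 18 mm wide and 26 mm high (from 78 to 104 mm above the powerbox underside), hub 44 mm across.
- carton: The loose closed carton to be stacked, 66 mm long (x) by 56 mm wide (y) by 60 mm high, rigid, 0.3 to 0.55 kg, blue tape along its length (x) over the lid. Origin: centre of its underside. Gripped by its ends (66 mm) or its sides (56 mm).
- rack: Blue stacking rack, fixed. Origin: centre of its underside. Base plate 120 x 110 x 12 mm; two upright cheeks 6 mm thick, 50 mm wide in y, tops 202 mm above the underside, standing either side in x with 84 mm clear between them. Open on its +y and -y sides. Two cartons stand in it, length along x.
- seat (a point): Fixed point of the rack where the centre of the loose carton's underside goes: 132 mm above the rack's underside, on top of the two cartons. Axes as the rack; the carton's length goes along x, either way round. Its top is then 10 mm below the cheeks' tops, so it can be held there only by its 56 mm sides.
- lower: Lower carton in the rack, same size as the loose one, loose, 0.5 kg. Origin: centre of its underside, on the base plate.
- upper: Upper carton in the rack, same size, loose, 0.5 kg, standing on the lower one. Origin: centre of its underside; the loose carton goes on its top, 60 mm higher.
- spray: Bystander: white upright bottle with yellow label and red cap, 52 mm diameter, 150 mm high. Origin: centre of its underside.
- coil: Bystander: copper ring lying flat, 96 mm outside diameter, 26 mm high. Origin: centre of its underside.
- compressor: Bystander: small black round compressor, 84 mm diameter, 80 mm high, with a copper stub reaching to 53 mm from its axis. Origin: centre of its underside.
Mind the look-alikes: they are no part of the job. Leave any green or turquoise look-alike of the upper alone.

How it is judged:
By the outcome, as a careful person would: the job done as asked, in the order asked, and still so for the second after the job is handed in, with the robot touching nothing.
It also fails if it takes over 72 s, if anything falls off the work surface, if the arm or the gripper's body presses on something with over 40 N, if the wrist force passes 120 N, or if a joint passes its speed limit or range.

## Working session

There is one attempt and no reset: what is moved stays moved. The work goes in short steps, Python scripts to look and compute and a shell command to move; the robot and the scene stay as the last step left them, time stands still between calls to the robot, and variables do not carry over. Pictures are saved under pics/ and viewed, about 8 in all and at most 12, crops included, and the job is handed in when it is done.

```bash
ls; mkdir -p pics; python3 - <<'E'
from cell import ctrl
import cv2,numpy as np,pickle
s=ctrl.read_state();print(s)
ims=[]
for n in("top","side"):
    p=ctrl.get_image(n);pickle.dump(p,open(f"{n}0.pkl","wb"))
    cv2.imwrite(f"pics/{n}0.png",p["color"][:,:,::-1])
    print(n,p["camera_matrix"].tolist(),p["R"].round(3).tolist(),p["t"])
    for q in("powerbox","handle","carton","rack","upper","spray","coil","compressor"):
        print(q,[(round(d["conf"],2),np.round(d["extent"]).tolist()) for d in ctrl.search_frame(q,p)[:4]])
E
```

```text
pics
{'clock': 0.0, 'qpos': array([-1.25680461,  0.62933192,  0.03842075,  1.5183676 , -0.02703006,
        0.99631279, -0.0200071 ]), 'qd': array([ 9.04114861e-04,  5.10430861e-05,  1.01373347e-03, -1.23663765e-03,
        4.54799639e-04,  2.07782771e-03,  2.43838038e-04]), 'tau': array([-6.89482258e-04, -5.63395894e+01,  1.22626573e+00, -1.93448335e+01,
        1.10533781e-02,  1.06269532e-02,  1.31328991e-05]), 'eef_pos': array([240.69271326, 603.11647898, 230.39803762]), 'tool_rot': array([-3.13968982e+00, -1.31453899e-05,  2.76179462e+00]), 'force': array([0.25304837, 0.04260721, 0.02569889]), 'torque': array([-0.02207273, -0.01103981,  0.02773041]), 'width': 85.50954784975035}
top [[357.1232421791399, 0.0, 260.67565917901595], [0.0, 357.1232421791399, 190.187719821596], [0.0, 0.0, 1.0]] [[-0.021, -1.0, -0.012], [-0.986, 0.022, -0.162], [0.163, 0.008, -0.987]] [-41.66270732 583.90121143 917.54094345]
powerbox [(0.62, [169.0, 196.0, 98.0, 91.0])]
handle [(0.82, [189.0, 196.0, 23.0, 52.0]), (0.65, [252.0, 146.0, 21.0, 29.0])]
carton [(0.88, [154.0, 184.0, 30.0, 30.0])]
rack [(0.93
[... 344 characters left out ...]
0, 250.20345141628806], [0.0, 491.1939252939593, 200.3578199022263], [0.0, 0.0, 1.0]] [[-0.958, -0.285, 0.011], [-0.21, 0.677, -0.705], [0.194, -0.678, -0.709]] [ 510.20520367  226.14549806 1029.38498507]
powerbox [(0.8, [200.0, 315.0, 142.0, 131.0]), (0.4, [270.0, 156.0, 57.0, 90.0])]
handle [(0.67, [215.0, 273.0, 65.0, 34.0])]
carton [(0.68, [180.0, 292.0, 46.0, 34.0])]
rack [(0.78, [268.0, 157.0, 62.0, 89.0])]
upper [(0.78, [273.0, 129.0, 24.0, 15.0]), (0.68, [219.0, 150.0, 33.0, 32.0]), (0.64, [268.0, 152.0, 28.0, 39.0])]
spray [(0.88, [184.0, 204.0, 26.0, 54.0])]
coil [(0.98, [314.0, 233.0, 41.0, 33.0]), (0.53, [272.0, 156.0, 59.0, 92.0])]
compressor [(0.87, [295.0, 271.0, 46.0, 40.0])]
```

```bash
python3 - <<'E'
import cv2
a=cv2.imread("pics/top0.png")[110:310,100:420]
cv2.imwrite("pics/topc.png",cv2.resize(a,(800,500),interpolation=cv2.INTER_CUBIC))
a=cv2.imread("pics/side0.png")[80:384,110:360]
cv2.imwrite("pics/sidec.png",cv2.resize(a,None,fx=1.95,fy=1.95,interpolation=cv2.INTER_CUBIC))
E
```

```text
(no output)
```

View pics/topc.png

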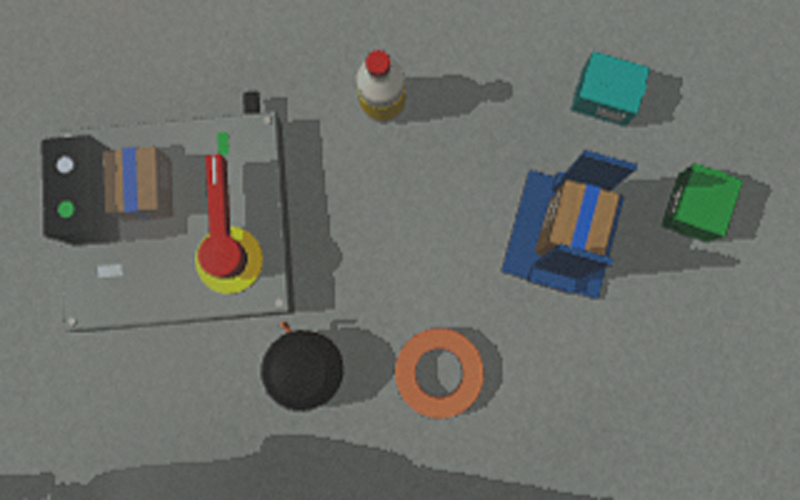

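View pics/sidec.png

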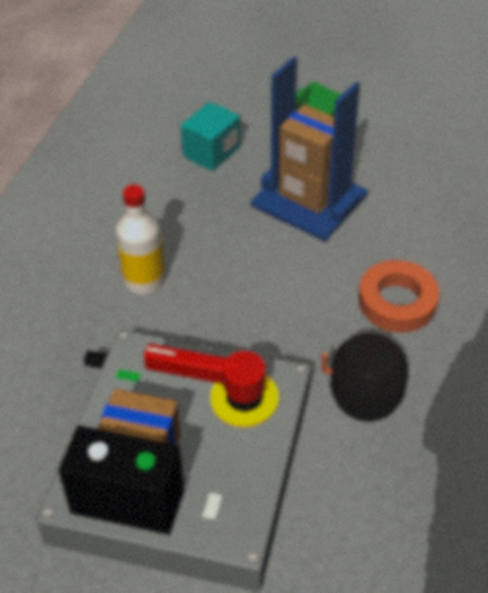

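```bash
cat > h.py <<'E'
import cv2,numpy as np,pickle
def pts(p):
    d=p["depth"];v,u=np.mgrid[:384,:512];K=p["camera_matrix"]
    c=np.stack([(u-K[0,2])/K[0,0]*d,(v-K[1,2])/K[1,1]*d,d],-1)
    X=(c-p["t"])@p["R"]; X[d==0]=np.nan
    return X
def rect(X,m,e=None):
    m=m.astype(np.uint8)
    n,l,st,c=cv2.connectedComponentsWithStats(m); 
    if n<2:return None
    i=1+np.argmax(st[1:,4]);q=X[l==i]
    r=cv2.minAreaRect(q[:,:2].astype(np.float32))
    return len(q),np.round(r[0],1),np.round(r[1],1),round(r[2],1),np.round(np.median(q,0),1)
def box(X,x0,x1,y0,y1,z0,z1):
    return (X[...,0]>x0)&(X[...,0]<x1)&(X[...,1]>y0)&(X[...,1]<y1)&(X[...,2]>z0)&(X[...,2]<z1)
E
python3 - <<'E'
from h import *
for n in("top","side"):
    p=pickle.load(open(f"{n}0.pkl","rb"));X=pts(p)
    print(n)
    C={"top":dict(carton=(184,154),cart2=(199,332),handle=(210,189),hous=(190,128),rackb=(212,307),spray=(135,251),coil=(250,272),comp=(257,220)),"side":dict(carton=(284,185),upper=(140,271),hous=(315,160))}[n]
    W={k:X[v] for k,v in C.items()}
    for k,v in W.items(): print(k,v.round(0))
    c=W["carton"];w=W.get("cart2",W.get("upper"))
    B=lambda c,r,a,b:(c[0]-r,c[0]+r,c[1]-r,c[1]+r,a,b)
    print("carton",rect(X,box(X,*B(c,60,103,118))))
    print("housing",rect(X,box(X,*B(c,130,123,138))))
    print("pbox",rect(X,box(X,*B(c,250,44,56))))
    print("upper",rect(X,box(X,*B(w,60,125,139))))
    print("rackbase",rect(X,box(X,*B(w,110,7,17))))
    print("bar",rect(X,box(X,*B(c,200,98,110))&(p["color"][...,0]>110)&(p["color"][...,1]<70)))
    m=box(X,*B(w,80,150,215));k,l,st,_=cv2.connectedComponentsWithStats(m.astype(np.uint8))
    for i in range(1,k):
        if st[i,4]>15:
            q=X[l==i];print("cheek",len(q),q.mean(0).round(1),[np.round(a,1) for a in cv2.minAreaRect(q[:,:2].astype(np.float32))])
E
```

```text
top
carton [595. 216. 109.]
cart2 [ 543. -229.  132.]
handle [527. 127. 104.]
hous [578. 275. 126.]
rackb [ 525. -181.    9.]
spray [705. -34. 150.]
coil [423. -82.   1.]
comp [408.  52.  78.]
carton (569, array([601.8, 222.9]), array([66.6, 56.5]), 3.8, array([600.6, 221.9, 108.1]))
housing (799, array([593.2, 279.3]), array([100.1,  50.3]), 3.4, array([590.7, 278.2, 128.3]))
pbox (4990, array([568.7, 195.9]), array([220.4, 240.8]), 3.8, array([540.4, 178.3,  48.4]))
upper (590, array([ 548.7, -233.2]), array([55.8, 64.9]), 73.7, array([ 548.3, -232.9,  130.7]))
rackbase (464, array([ 558.7, -197.2]), array([ 37.6, 119.1]), 72.5, array([ 557.8, -193.6,   10.7]))
bar (389, array([563.8, 129.9]), array([ 38.6, 123.6]), 87.8, array([539.7, 133.7, 102.2]))
cheek 174 [ 589.6 -244.2  183.6] [array([ 591. , -245.1]), array([49.8,  6.9]), np.float64(72.5)]
cheek 132 [ 504.5 -216.3  186.7] [array([ 505.6, -217.8]), array([49.6,  6.5]), np.float64(72.9)]
side
carton [603. 200. 108.]
upper [ 553. -242.  134.]
hous [613. 289. 131.]
carton (758, array([604. , 221.3]), array([66.5, 50.6]), 2.9, array([603.5, 222. , 109.2]))
housing (1487, array([595.2, 280.5]), array([100.6,  52.9]), 3.9, array([593.8, 283.6, 129.1]))
pbox (7141, array([570.9, 197.1]), array([220.2, 242.5]), 3.9, array([528.3, 204.7,  49.3]))
upper (449, array([ 555.7, -232.9]), array([61.6, 81.4]), 66.8, array([ 557.8, -226.8,  131.3]))
rackbase (557, array([ 550. , -230.3]), array([115.3, 126.1]), 71.6, array([ 553.1, -195.3,   11.5]))
bar (610, array([565.4, 131.1]), array([ 44.8, 123.5]), 87.0, array([540.9, 138.6, 102.9]))
cheek 256 [ 593.1 -240.1  179.7] [array([ 593.4, -243.8]), array([53.2,  9.5]), np.float64(73.4)]
cheek 241 [ 507.3 -213.   179.2] [array([ 507.7, -216. ]), array([53.7,  8.4]), np.float64(71.6)]
```

The two brown cartons at crop (590,215), between the blue cheeks, are `lower` and `upper`. The turquoise box (612,88) and the green box (705,202) stand outside the rack, so they are look-alikes. The loose carton is at (137,180), touching-close to the black housing, and the crop confirms it. I'll grip it by its ends, set it down on free table, regrip it by its sides and then stack it.

```bash
cat > go.py <<'E'
import sys,numpy as np
from scipy.spatial.transform import Rotation as R
from cell import ctrl
# usage: go.py x y z yawdeg -> tool-frame shift (units 30mm) and turn (units 6deg)
x,y,z,w=map(float,sys.argv[1:5]);s=ctrl.read_state()
A=R.from_euler("xyz",s["tool_rot"]);T=R.from_euler("xyz",[np.pi,0,np.radians(w)])
print("t%.2f"%s["clock"],s["eef_pos"].round(1),np.degrees(s["tool_rot"]).round(1),"F",s["force"].round(1),"w%.1f"%s["width"],"q",s["qpos"].round(2))
d=np.array([x,y,z])-s["eef_pos"]
print("shift now",(A.inv().apply(d)/30).round(2),"shift after turn",(T.inv().apply(d)/30).round(2),"turn",(np.degrees((A.inv()*T).as_rotvec())/6).round(2))
E
python3 -m crank '[[[0,0,0,0,0,1],[0,0,0,0,0,1],[0,0,0,0,0,1],[0,0,0,0,0,1],[0,0,0,0,0,1],[0,0,0,0,0,1],[0,0,0,0,0,1],[0,0,0,0,0,1],[0,0,0,0,0,1],[0,0,0,0,0,1],[0,0,0,0,0,0.8],[0,0,0,0,0,0]]]' -1
python3 go.py 602.5 222.5 190 93.6
```

```text
clock: 1.9
eef_pos: [240.5, 604.1, 231.7]
tool_rot: [-3.141, -0.001, 1.575]
force: [0.0, -0.1, 0.2]
width: 85.6
t1.90 [240.5 604.1 231.7] [-1.799e+02 -1.000e-01  9.020e+01] F [ 0.  -0.1  0.2] w85.6 q [-1.45  0.65  0.37  1.52 -0.26  1.01 -1.01]
shift now [-12.77  12.02   1.36] shift after turn [-13.45  11.25   1.39] turn [-0.01 -0.01 -0.56]
```

```bash
python3 -m crank '[[[-1,0.9,0,0,0,-0.5],[-1,0.9,0,0,0,0],[-1,0.9,0,0,0,0],[-1,0.9,0,0,0,0],[-1,0.9,0,0,0,0],[-1,0.9,0,0,0,0],[-1,0.9,0,0,0,0],[-1,0.9,0,0,0,0],[-1,0.9,0,0,0,0],[-1,0.9,0,0,0,0],[-1,0.9,0,0,0,0],[0,0,0,0,0,0]]]'
python3 go.py 602.5 222.5 190 93.6
```

```text
clock: 2.9
eef_pos: [568.9, 290.9, 227.9]
tool_rot: [3.141, -0.005, 1.679]
force: [0.5, -1.8, 0.7]
width: 85.6
t2.90 [568.9 290.9 227.9] [180.   -0.3  96.2] F [ 0.5 -1.8  0.7] w85.6 q [-0.7   0.63  0.32  1.56 -0.23  0.98 -0.2 ]
shift now [-2.39  0.86  1.25] shift after turn [-2.35  0.97  1.26] turn [ 0.01 -0.05  0.43]
```

```bash
python3 -m crank '[[[-0.8,0.3,0,0,0,0.4],[-0.8,0.3,0.3,0,0,0],[-0.6,0.3,0.4,0,0,0],[0,0,0.4,0,0,0],[0,0,0,0,0,0]]]'
python3 go.py 602.5 222.5 130 93.6; python3 - <<'E'
from h import *
from cell import ctrl
for n in ("side","top"):
    p=ctrl.get_image(n);cv2.imwrite(f"pics/{n}1.png",p["color"][:,:,::-1])
E
```

```text
clock: 3.32
eef_pos: [606.0, 221.7, 194.3]
tool_rot: [3.137, -0.006, 1.641]
force: [-0.3, 1.1, -0.4]
width: 85.1
t3.32 [606.  221.7 194.3] [179.7  -0.3  94. ] F [-0.3  1.1 -0.4] w85.1 q [-0.58  0.68  0.31  1.58 -0.25  0.92 -0.1 ]
shift now [ 0.02 -0.12  2.14] shift after turn [ 0.04 -0.11  2.14] turn [ 0.04 -0.06  0.07]
```

View pics/side1.png

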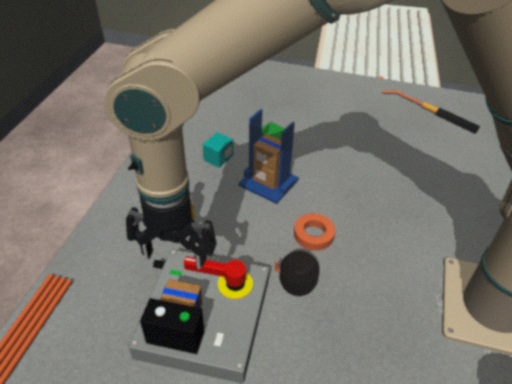

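The side view shows the open gripper above the carton (180,292), with the jaws along its length.

```bash
python3 -m crank '[[[0,-0.1,0.5,0,0,0.05],[0,0,0.5,0,0,0],[0,0,0.5,0,0,0],[0,0,0.4,0,0,0],[0,0,0,0,0,0]]]'
python3 go.py 602.5 222.5 70 93.6
```

```text
clock: 3.83
eef_pos: [605.9, 230.4, 143.1]
tool_rot: [3.125, -0.013, 1.649]
force: [-0.3, 1.3, -0.3]
width: 85.4
t3.83 [605.9 230.4 143.1] [179.1  -0.7  94.5] F [-0.3  1.3 -0.3] w85.4 q [-0.57  0.73  0.29  1.63 -0.28  0.8  -0.08]
shift now [-0.28 -0.17  2.43] shift after turn [-0.25 -0.13  2.44] turn [ 0.16 -0.12  0.14]
```

```bash
python3 -m crank '[[[-0.3,-0.15,0,0.15,-0.1,0.1],[0,0,0,0,0,0],[0,0,0,0,0,0]]]'
python3 go.py 602.5 222.5 70 93.6
```

```text
clock: 4.08
eef_pos: [602.0, 222.6, 144.7]
tool_rot: [3.141, -0.003, 1.641]
force: [-0.7, 0.9, -0.5]
width: 85.4
t4.08 [602.  222.6 144.7] [180.   -0.2  94. ] F [-0.7  0.9 -0.5] w85.4 q [-0.57  0.73  0.3   1.63 -0.27  0.82 -0.09]
shift now [-0.01  0.02  2.49] shift after turn [-0.    0.02  2.49] turn [ 0.01 -0.03  0.07]
```

```bash
python3 -m crank '[[[-0.03,0,0.35,0,0,0],[-0.03,0,0.35,0.04,0,0],[-0.03,0,0.35,0.04,0,0],[-0.03,0,0.35,0,0,0],[0,0,0,0,0,0]]]'
python3 go.py 602.5 222.5 70 93.6
```

```text
clock: 4.5
eef_pos: [603.7, 219.0, 100.9]
tool_rot: [-3.137, -0.004, 1.641]
force: [-0.4, -0.3, -0.1]
width: 85.4
t4.50 [603.7 219.  100.9] [-179.8   -0.2   94. ] F [-0.4 -0.3 -0.1] w85.4 q [-0.55  0.79  0.27  1.65 -0.29  0.74 -0.06]
shift now [ 0.12 -0.03  1.03] shift after turn [ 0.12 -0.03  1.03] turn [-0.04 -0.04  0.07]
```

```bash
python3 -m crank '[[[0.1,-0.03,0.35,-0.04,0,0.05],[0,0,0.35,0,0,0],[0,0,0.3,0,0,0],[0,0,0,0,0,0],[0,0,0,0,0,0]]]'
python3 go.py 602.5 222.5 70 93.6
```

```text
clock: 4.92
eef_pos: [601.9, 220.8, 66.3]
tool_rot: [-3.138, -0.003, 1.635]
force: [0.2, -0.4, 0.1]
width: 85.2
t4.92 [601.9 220.8  66.3] [-179.8   -0.2   93.7] F [ 0.2 -0.4  0.1] w85.2 q [-0.54  0.83  0.26  1.67 -0.31  0.68 -0.06]
shift now [ 0.06  0.02 -0.12] shift after turn [ 0.06  0.02 -0.12] turn [-0.03 -0.03  0.01]
```

```bash
python3 -m crank '[[[0.05,0.02,-0.1,-0.03,0,0],[0,0,0,0,0,0],[0,0,0,0,0,0],[0,0,0,0,0,0],[0,0,0,0,0,0],[0,0,0,0,0,0],[0,0,0,0,0,0],[0,0,0,0,0,0]]]' 1
python3 go.py 602.5 222.5 70 93.6
```

```text
clock: 5.58
eef_pos: [602.8, 222.3, 70.2]
tool_rot: [3.141, -0.003, 1.635]
force: [-0.7, -0.3, -2.5]
width: 65.8
t5.58 [602.8 222.3  70.2] [179.9  -0.2  93.7] F [-0.7 -0.3 -2.5] w65.8 q [-0.55  0.83  0.26  1.67 -0.31  0.68 -0.06]
shift now [ 0.01 -0.01  0.01] shift after turn [ 0.01 -0.01  0.01] turn [ 0.01 -0.03  0.01]
```

```bash
python3 -m crank '[[[-0.03,0,-0.2,0,0,0],[-0.03,0,-0.3,0,0,0],[-0.03,0,-0.3,0,0,0],[-0.03,0,-0.3,0,0,0],[-0.03,0,-0.3,0,0,0],[0,0,0,0,0,0]]]'
python3 go.py 602.5 215 220 93.6
```

```text
clock: 6.08
eef_pos: [602.1, 216.7, 116.1]
tool_rot: [-3.14, -0.002, 1.634]
force: [0.5, 0.4, -5.5]
width: 65.1
t6.08 [602.1 216.7 116.1] [-1.799e+02 -1.000e-01  9.360e+01] F [ 0.5  0.4 -5.5] w65.1 q [-0.56  0.77  0.28  1.65 -0.29  0.76 -0.07]
shift now [-0.05  0.   -3.46] shift after turn [-0.06  0.01 -3.46] turn [-0.01 -0.02  0.01]
```

```bash
python3 -m crank '[[[0,0,-0.7,0,0,0],[0,0,-0.8,0,0,0],[0,0,-0.8,0,0,0],[0,0,-0.5,0,0,0],[0,0,0,0,0,0]]]'
python3 go.py 560 -40 190 93.6
```

```text
clock: 6.5
eef_pos: [601.3, 215.8, 204.4]
tool_rot: [-3.139, -0.002, 1.634]
force: [1.0, -0.2, -3.6]
width: 65.0
t6.50 [601.3 215.8 204.4] [-1.799e+02 -1.000e-01  9.360e+01] F [ 1.  -0.2 -3.6] w65.0 q [-0.58  0.66  0.32  1.58 -0.25  0.94 -0.11]
shift now [-8.42 -1.91  0.47] shift after turn [-8.42 -1.91  0.48] turn [-0.02 -0.02 -0.  ]
```

```bash
python3 -m crank '[[[-0.5,-0.1,0,0,0,0],[-0.8,-0.2,0,0,0,0],[-0.8,-0.2,0,0,0,0],[-0.8,-0.2,0,0,0,0],[-0.8,-0.2,0,0,0,0],[-0.8,-0.2,0,0,0,0],[-0.8,-0.2,0,0,0,0],[-0.8,-0.2,0,0,0,0],[-0.8,-0.2,0,0,0,0],[-0.7,-0.2,0,0,0,0],[-0.4,0,0,0,0,0],[0,0,0,0,0,0]]]'
python3 go.py 560 -40 90 93.6
```

```text
clock: 7.5
eef_pos: [548.1, -41.3, 192.6]
tool_rot: [-3.124, -0.001, 1.636]
force: [0.2, -1.1, -4.5]
width: 65.1
t7.50 [548.1 -41.3 192.6] [-1.79e+02 -1.00e-01  9.38e+01] F [ 0.2 -1.1 -4.5] w65.1 q [-0.18  0.56  0.31  1.83 -0.23  0.8   0.31]
shift now [0.01 0.46 3.41] shift after turn [0.02 0.4  3.42] turn [-0.17 -0.01  0.03]
```

```bash
python3 -m crank '[[[0,0.1,0.5,-0.1,0,0],[0,0.1,0.8,-0.1,0,0],[0,0,0.8,0,0,0],[0,0,0.8,0,0,0],[0,0,0.8,0,0,0],[0,0,0.6,0,0,0],[0,0,0.3,0,0,0],[0,0,0,0,0,0],[0,0,0,0,0,0]]]'
python3 go.py 555 -40 24 93.6
```

```text
clock: 8.25
eef_pos: [551.6, -37.6, 45.3]
tool_rot: [3.14, -0.004, 1.636]
force: [-0.5, -0.1, -4.9]
width: 65.5
t8.25 [551.6 -37.6  45.3] [179.9  -0.3  93.7] F [-0.5 -0.1 -4.9] w65.5 q [-0.11  0.78  0.2   1.93 -0.33  0.46  0.39]
shift now [-0.09  0.11  0.71] shift after turn [-0.09  0.11  0.71] turn [ 0.01 -0.04  0.02]
```

```bash
python3 -m crank '[[[0,0,0.3,0,0.03,0],[0,0,0.2,0,0,0],[0,0,0.12,0,0,0],[0,0,0,0,0,0],[0,0,0.07,0,0,0],[0,0,0,0,0,0]]]'
python3 go.py 552 -38 20 93.6
```

```text
clock: 8.75
eef_pos: [555.0, -37.1, 26.3]
tool_rot: [3.133, -0.007, 1.637]
force: [-0.9, -0.2, -5.8]
width: 65.2
t8.75 [555.  -37.1  26.3] [179.5  -0.4  93.8] F [-0.9 -0.2 -5.8] w65.2 q [-0.09  0.81  0.18  1.94 -0.34  0.42  0.41]
shift now [-0.02 -0.1   0.21] shift after turn [-0.02 -0.1   0.21] turn [ 0.09 -0.07  0.03]
```

```bash
python3 -m crank '[[[0,0,0.09,0.08,-0.06,0],[0,0,0.06,0,0,0],[0,0,0.05,0,0,0],[0,0,0,0,0,0],[0,0,0,0,0,0]]]'
python3 go.py 552 -38 20 93.6
```

```text
clock: 9.17
eef_pos: [556.0, -37.1, 20.5]
tool_rot: [3.14, 0.0, 1.637]
force: [1.0, 0.2, -5.1]
width: 65.1
t9.17 [556.  -37.1  20.5] [179.9   0.   93.8] F [ 1.   0.2 -5.1] w65.1 q [-0.1   0.82  0.18  1.93 -0.34  0.42  0.4 ]
shift now [-0.02 -0.14  0.02] shift after turn [-0.02 -0.14  0.02] turn [0.02 0.   0.03]
```

```bash
python3 -m crank '[[[0,0,0.04,0,0,0],[0,0,0.04,0,0,0],[0,0,0,0,0,0]]]'
python3 go.py 552 -38 20 93.6
```

```text
clock: 9.42
eef_pos: [556.2, -37.1, 20.7]
tool_rot: [3.139, -0.001, 1.637]
force: [-0.4, 0.8, -6.1]
width: 65.4
t9.42 [556.2 -37.1  20.7] [179.9  -0.   93.8] F [-0.4  0.8 -6.1] w65.4 q [-0.1   0.82  0.18  1.93 -0.34  0.42  0.4 ]
shift now [-0.02 -0.14  0.02] shift after turn [-0.02 -0.14  0.02] turn [ 0.02 -0.01  0.03]
```

```bash
python3 -m crank '[[[0,0,0.07,0,0,0],[0,0,0.07,0,0,0],[0,0,0,0,0,0]]]'
python3 go.py 552 -38 20 93.6
```

```text
clock: 9.67
eef_pos: [556.8, -37.3, 21.0]
tool_rot: [3.137, -0.002, 1.636]
force: [-0.0, -0.5, -5.9]
width: 65.5
t9.67 [556.8 -37.3  21. ] [ 1.797e+02 -1.000e-01  9.380e+01] F [-0.  -0.5 -5.9] w65.5 q [-0.1   0.82  0.18  1.93 -0.34  0.42  0.4 ]
shift now [-0.01 -0.16  0.03] shift after turn [-0.01 -0.16  0.03] turn [ 0.04 -0.02  0.03]
```

```bash
python3 -m crank '[[[0,0,0.15,0,0,0],[0,0,0.15,0,0,0]]]'
python3 go.py 552 -38 20 93.6;  python3 - <<'E'
from h import *
from cell import ctrl
p=ctrl.get_image("side");cv2.imwrite("pics/side2.png",cv2.resize(p["color"][130:310,160:360,::-1],(800,720))[:600])
E
```

```text
clock: 9.83
eef_pos: [557.4, -37.4, 20.1]
tool_rot: [3.135, -0.005, 1.636]
force: [-12.4, 2.8, 59.1]
width: 65.3
t9.83 [557.4 -37.4  20.1] [179.6  -0.3  93.7] F [-12.4   2.8  59.1] w65.3 q [-0.09  0.82  0.18  1.93 -0.34  0.41  0.41]
shift now [-0.01 -0.18  0.  ] shift after turn [-0.01 -0.18  0.  ] turn [ 0.06 -0.05  0.02]
```

View pics/side2.png

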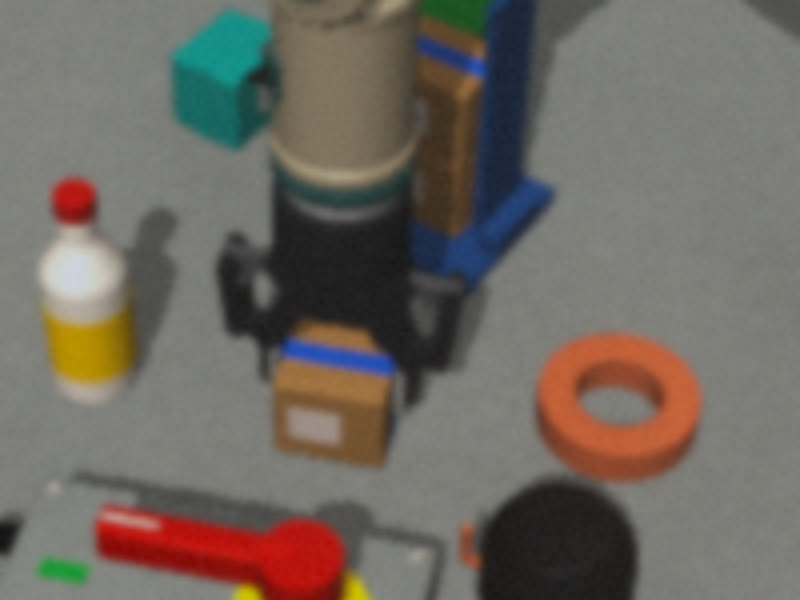

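The side view shows the carton standing upright on the table at (330,400), and the force shows it is in contact. Next I relieve the pressure, then let go.

```bash
python3 -m crank '[[[0,0,-0.02,0,0,0],[0,0,0,0,0,0],[0,0,0,0,0,0]]]'
python3 -m crank '[[[0,0,0,0,0,0],[0,0,0,0,0,0],[0,0,0,0,0,0],[0,0,0,0,0,0],[0,0,0,0,0,0]]]' -1
python3 go.py 552 -38 130 3.8
```

```text
clock: 10.13
eef_pos: [558.6, -37.7, 23.1]
tool_rot: [3.131, -0.005, 1.635]
force: [-0.2, 0.8, -5.6]
width: 65.5
clock: 10.55
eef_pos: [559.7, -37.9, 21.4]
tool_rot: [3.13, -0.004, 1.636]
force: [-0.3, 0.5, -0.1]
width: 85.5
t10.55 [559.7 -37.9  21.4] [179.3  -0.3  93.7] F [-0.3  0.5 -0.1] w85.5 q [-0.09  0.82  0.18  1.93 -0.34  0.41  0.4 ]
shift now [ 0.03 -0.22 -3.62] shift after turn [-0.26 -0.01 -3.62] turn [ 0.05 -0.12 14.98]
```

```bash
python3 -m crank '[[[0,-0.1,-0.3,0,0,0],[0,0,-0.7,0,0,0],[0,0,-0.9,0,0,0],[0,0,-0.9,0,0,0],[0,0,-0.8,0,0,0.5],[0,0,0,0,0,1],[0,0,0,0,0,1],[0,0,0,0,0,1],[0,0,0,0,0,1],[0,0,0,0,0,1],[0,0,0,0,0,1],[0,0,0,0,0,1]]]'
python3 -m crank '[[[0,0,0,0,0,1],[0,0,0,0,0,1],[0,0,0,0,0,1],[0,0,0,0,0,1],[0,0,0,0,0,1],[0,0,0,0,0,1],[0,0,0,0,0,0.6],[0,0,0,0,0,0],[0,0,0,0,0,0]]]'
python3 go.py 556 -38 130 3.8;  python3 - <<'E'
from h import *
from cell import ctrl
for n in("side","top"):
    p=ctrl.get_image(n);X=pts(p);cv2.imwrite(f"pics/{n}3.png",p["color"][:,:,::-1])
    print(n,rect(X,box(X,500,620,-100,30,52,66)), rect(X,box(X,500,620,-100,30,8,64)))
    c=p["color"].astype(int);m=(c[...,0]>c[...,2]+30)&box(X,500,620,-100,30,4,70);print("brown",rect(X,m), rect(X,m&(X[...,2]>52)))
E
```

```text
clock: 11.55
eef_pos: [553.2, -38.7, 141.9]
tool_rot: [3.137, -0.017, 0.813]
force: [0.4, 0.8, 0.4]
width: 85.3
clock: 12.3
eef_pos: [551.0, -36.5, 147.2]
tool_rot: [-3.128, -0.019, 0.084]
force: [0.2, -0.1, 0.6]
width: 85.5
t12.30 [551.  -36.5 147.2] [-179.2   -1.1    4.8] F [ 0.2 -0.1  0.6] w85.5 q [-0.42  0.71  0.72  1.91 -0.68  0.77 -0.8 ]
shift now [0.15 0.07 0.58] shift after turn [0.16 0.06 0.57] turn [-0.13 -0.18  0.17]
side (577, array([558.3, -35.6]), array([66.2, 60. ]), 3.4, array([557.2, -31.7,  59.1])) (972, array([558. , -35.5]), array([66.7, 60.6]), 4.0, array([554.9, -16.3,  57. ]))
brown (555, array([557.2, -17.4]), array([65.4, 23.8]), 3.4, array([554.1,  -9.5,  48.1])) (248, array([556.7, -16.8]), array([23.7, 64.5]), 89.8, array([556.7, -14.8,  58.8]))
top (70, array([532.8, -47.8]), array([18.8, 36.9]), 6.1, array([530.5, -52.9,  58.4])) (97, array([526.7, -47.2]), array([17.8, 47.3]), 25.5, array([527.8, -51.5,  57.3]))
brown (47, array([534.6, -55.7]), array([18.5, 19.2]), 88.7, array([533.1, -57.1,  58.4])) (47, array([534.6, -55.7]), array([18.5, 19.2]), 88.7, array([533.1, -57.1,  58.4]))
```

```bash
python3 -m crank '[[[0.2,0,0.3,-0.13,-0.18,0.15],[0,0,0.6,0,0,0],[0,0,0.7,0,0,0],[0,0,0.3,0,0,0],[0,0,0,0,0,0],[0,0,0,0,0,0]]]'
python3 go.py 557 -37 75 3.6
```

```text
clock: 12.9
eef_pos: [558.8, -35.9, 90.5]
tool_rot: [-3.139, -0.004, 0.073]
force: [0.4, -0.4, -0.5]
width: 85.2
t12.90 [558.8 -35.9  90.5] [-179.9   -0.2    4.2] F [ 0.4 -0.4 -0.5] w85.2 q [-0.39  0.8   0.65  1.91 -0.75  0.69 -0.77]
shift now [-0.06  0.04  0.52] shift after turn [-0.06  0.03  0.52] turn [-0.02 -0.04  0.1 ]
```

```bash
python3 -m crank '[[[-0.06,0.04,0.3,0,-0.04,0.1],[0,0,0.5,0,0,0],[0,0,0.5,0,0,0],[0,0,0.5,0,0,0],[0,0,0.4,0,0,0],[0,0,0,0,0,0],[0,0,0,0,0,0]]]'
python3 go.py 557 -37 17 3.6
```

```text
clock: 13.48
eef_pos: [560.3, -39.0, 25.5]
tool_rot: [-3.14, -0.007, 0.06]
force: [0.3, 0.3, 0.6]
width: 85.5
t13.48 [560.3 -39.   25.5] [-179.9   -0.4    3.5] F [0.3 0.3 0.6] w85.5 q [-0.32  0.89  0.55  1.93 -0.85  0.57 -0.7 ]
shift now [-0.11 -0.07  0.28] shift after turn [-0.11 -0.07  0.28] turn [-0.01 -0.07 -0.02]
```

```bash
python3 -m crank '[[[-0.1,-0.07,0.15,0,-0.07,0],[0,0,0.1,0,0,0],[0,0,0,0,0,0]]]'
python3 -m crank '[[[0,0,0,0,0,0],[0,0,0,0,0,0],[0,0,0,0,0,0],[0,0,0,0,0,0],[0,0,0,0,0,0],[0,0,0,0,0,0],[0,0,0,0,0,0]]]' 1
python3 go.py 557 -37 17 3.6
```

```text
clock: 13.73
eef_pos: [558.0, -37.3, 19.0]
tool_rot: [-3.141, -0.002, 0.06]
force: [-0.1, 0.0, 1.2]
width: 85.6
clock: 14.32
eef_pos: [558.4, -36.1, 20.1]
tool_rot: [-3.14, -0.003, 0.061]
force: [-0.3, -0.3, -1.0]
width: 55.4
t14.32 [558.4 -36.1  20.1] [-179.9   -0.2    3.5] F [-0.3 -0.3 -1. ] w55.4 q [-0.32  0.89  0.54  1.93 -0.86  0.56 -0.69]
shift now [-0.05  0.03  0.1 ] shift after turn [-0.05  0.03  0.1 ] turn [-0.02 -0.03 -0.02]
```

```bash
python3 -m crank '[[[0,0,-0.3,0,0,0],[0,0,-0.6,0,0,0],[0,0,-0.9,0,0,0],[0,0,-0.9,0,0,0],[0,0,-0.9,0,0,0],[0,0,-0.9,0,0,0],[0,0,-0.9,0,0,0],[0,0,-0.9,0,0,0],[0,0,-0.7,0,0,0.2],[0,0,-0.5,0,0,0.8],[0,0,0,0,0,0.8],[0,0,0,0,0,0]]]'
python3 go.py 549 -231 242 -17.4
```

```text
clock: 15.32
eef_pos: [549.7, -37.0, 255.6]
tool_rot: [-3.14, 0.015, -0.141]
force: [-0.2, -0.0, -6.0]
width: 55.0
t15.32 [549.7 -37.  255.6] [-179.9    0.8   -8.1] F [-0.2 -0.  -6. ] w55.0 q [-0.54  0.62  0.92  1.77 -0.56  1.06 -1.13]
shift now [0.89 6.41 0.43] shift after turn [1.91 6.18 0.45] turn [-0.01  0.14  1.55]
```

```bash
python3 -m crank '[[[0.1,0.4,0,0,0.14,0.7],[0.2,0.8,0,0,0,0.7],[0.25,0.8,0,0,0,0.1],[0.25,0.8,0,0,0,0],[0.25,0.8,0,0,0,0],[0.25,0.8,0,0,0,0],[0.25,0.7,0,0,0,0],[0.2,0.5,0,0,0,0],[0,0,0,0,0,0],[0,0,0,0,0,0]]]'
python3 go.py 549 -231 242 -17.4
```

```text
clock: 16.15
eef_pos: [547.0, -214.7, 248.2]
tool_rot: [-3.138, 0.02, -0.282]
force: [-0.1, 0.4, -5.2]
width: 55.2
t16.15 [ 547.  -214.7  248.2] [-179.8    1.2  -16.1] F [-0.1  0.4 -5.2] w55.2 q [-0.19  0.69  0.91  1.67 -0.59  1.1  -0.96]
shift now [0.22 0.5  0.2 ] shift after turn [0.23 0.5  0.21] turn [-0.03  0.19  0.21]
```

```bash
python3 -m crank '[[[0.2,0.45,0.1,-0.03,0.19,0.2],[0,0,0,0,0,0],[0,0,0,0,0,0]]]'
python3 go.py 549 -231 242 -17.4; python3 - <<'E'
from h import *
from cell import ctrl
for n in("side","top"):
    p=ctrl.get_image(n);X=pts(p);pickle.dump(p,open(f"{n}4.pkl","wb"));cv2.imwrite(f"pics/{n}4.png",p["color"][:,:,::-1])
a=cv2.imread("pics/side4.png")[50:230,180:360];b=cv2.imread("pics/top4.png")[120:280,260:420]
cv2.imwrite("pics/c4.png",np.hstack([cv2.resize(a,(400,400)),cv2.resize(b,(400,400))]))
E
```

```text
clock: 16.4
eef_pos: [548.1, -228.6, 243.2]
tool_rot: [-3.14, 0.002, -0.302]
force: [1.3, 0.8, -6.2]
width: 55.5
t16.40 [ 548.1 -228.6  243.2] [-1.799e+02  1.000e-01 -1.730e+01] F [ 1.3  0.8 -6.2] w55.5 q [-0.17  0.69  0.9   1.68 -0.61  1.08 -0.95]
shift now [0.05 0.07 0.04] shift after turn [0.05 0.07 0.04] turn [-0.01  0.02  0.02]
```

View pics/c4.png

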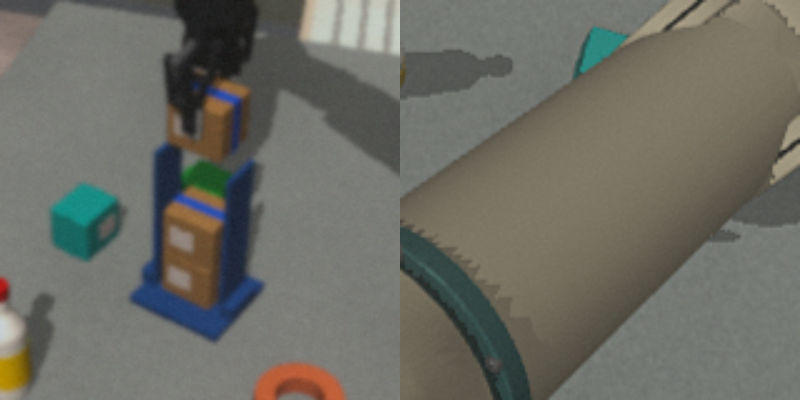

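The left half shows the carton hanging upright and square above the rack. The front label is at (183,120), and the tape runs down the end at (235,120). The top view is blocked by the arm. I'll measure the carton against the rack in the side camera's depth.

```bash
python3 - <<'E'
from h import *
from cell import ctrl
p=pickle.load(open("side4.pkl","rb"));X=pts(p);s=ctrl.read_state()
c=p["color"].astype(int);brown=(c[...,0]>c[...,2]+30)
a=np.radians(-17.4);D=X-np.array([549,-231,0]);Q=np.stack([D[...,0]*np.cos(a)+D[...,1]*np.sin(a),-D[...,0]*np.sin(a)+D[...,1]*np.cos(a),X[...,2]],-1)
def show(n,m):
    m=cv2.erode(m.astype(np.uint8),np.ones((2,2)))>0
    q=Q[m];print(n,len(q),"x pct",np.percentile(q[:,0],[1,5,50,95,99]).round(1),"y",np.percentile(q[:,1],[1,5,50,95,99]).round(1),"z",np.percentile(q[:,2],[1,50,99]).round(1)); return q
near=(abs(Q[...,0])<70)&(abs(Q[...,1])<60)
show("held",near&brown&(Q[...,2]>215))
# front face (+y): points on y>20
q=Q[near&brown&(Q[...,2]>228)&(Q[...,2]<275)]
f=q[(q[:,1]>22)];print("held front y slope",np.polyfit(f[:,0],f[:,1],1).round(3),len(f), "x range",f[:,0].min().round(1),f[:,0].max().round(1),"med y",np.median(f[:,1]).round(1))
e=q[(q[:,0]<-25)&(q[:,1]<22)];print("held end x slope",np.polyfit(e[:,1],e[:,0],1).round(3),len(e),"med x",np.median(e[:,0]).round(1),"yrange",e[:,1].min().round(1),e[:,1].max().round(1))
q=Q[near&brown&(Q[...,2]>75)&(Q[...,2]<128)];f=q[q[:,1]>20];print("upper front",np.polyfit(f[:,0],f[:,1],1).round(3),np.median(f[:,1]).round(1),f[:,0].min().round(1),f[:,0].max().round(1))
q=Q[near&brown&(Q[...,2]>128)&(Q[...,2]<136)];print("upper top",np.percentile(q,[1,99],0).round(1),"z",np.median(q[:,2]))
blue=(c[...,2]>c[...,0]+30)&near&(Q[...,2]>140)&(Q[...,2]<205)
for sgn in(-1,1):
    q=Q[blue&(sgn*Q[...,0]>30)];print("cheek",sgn,np.percentile(q,[1,50,99],0).round(1).tolist())
E
```

```text
held 714 x pct [-35.1 -33.5 -18.4  18.1  24.6] y [-20.4 -13.8  29.4  38.   39.5] z [227.  282.7 498.8]
held front y slope [2.4000e-02 2.9235e+01] 289 x range -35.6 30.1 med y 29.0
held end x slope [-1.4000e-02 -3.3571e+01] 29 med x -33.6 yrange -19.6 22.0
upper front [1.5000e-02 2.6593e+01] 26.6 -32.6 35.5
upper top [[-30.4 -28.7 128.3]
 [ 33.6  29.7 134.9]] z 131.31525497338515
cheek -1 [[-47.7, -20.6, 142.4], [-44.7, 21.8, 196.3], [-40.3, 27.9, 203.5]]
cheek 1 [[42.9, -3.1, 142.2], [44.9, 22.8, 184.0], [48.7, 28.1, 203.3]]
```

```bash
python3 -m crank '[[[0.05,0.07,0.1,0,0.02,0],[0,0,0.2,0,0,0],[0,0,0.2,0,0,0],[0,0,0,0,0,0]]]'
python3 go.py 549 -231 160 -17.4
```

```text
clock: 16.83
eef_pos: [549.6, -229.6, 226.9]
tool_rot: [-3.14, -0.001, -0.298]
force: [-0.4, 0.3, -4.2]
width: 55.5
t16.83 [ 549.6 -229.6  226.9] [-1.799e+02 -1.000e-01 -1.710e+01] F [-0.4  0.3 -4.2] w55.5 q [-0.16  0.71  0.89  1.7  -0.63  1.04 -0.93]
shift now [-0.01  0.05  2.23] shift after turn [-0.    0.05  2.23] turn [-0.01 -0.01  0.05]
```

```bash
python3 -m crank '[[[0,0.05,0.2,0,0,0.05],[0,0.02,0.3,0,0,0],[0,0.02,0.3,0,0,0],[0,0,0,0,0,0]]]'
python3 go.py 549 -231 160 -17.4
```

```text
clock: 17.17
eef_pos: [548.8, -231.5, 199.7]
tool_rot: [-3.14, -0.0, -0.303]
force: [-1.2, 0.2, -6.1]
width: 55.0
t17.17 [ 548.8 -231.5  199.7] [-179.9   -0.   -17.3] F [-1.2  0.2 -6.1] w55.0 q [-0.15  0.74  0.86  1.72 -0.66  0.99 -0.91]
shift now [ 0.   -0.02  1.33] shift after turn [ 0.   -0.02  1.32] turn [-0.02 -0.    0.01]
```

```bash
python3 -m crank '[[[0,0,0.25,0,0,0],[0,0,0.3,0,0,0],[0,0,0.3,0,0,0],[0,0,0.15,0,0,0],[0,0,0,0,0,0]]]'
python3 go.py 549 -231 152 -17.4
```

```text
clock: 17.58
eef_pos: [548.5, -231.5, 165.5]
tool_rot: [-3.14, 0.001, -0.303]
force: [-0.6, 0.4, -5.1]
width: 55.2
t17.58 [ 548.5 -231.5  165.5] [-1.799e+02  1.000e-01 -1.730e+01] F [-0.6  0.4 -5.1] w55.2 q [-0.13  0.78  0.83  1.75 -0.7   0.93 -0.87]
shift now [ 0.01 -0.02  0.45] shift after turn [ 0.01 -0.02  0.45] turn [-0.02  0.01  0.01]
```

```bash
python3 -m crank '[[[0,-0.02,0.15,0,0,0],[0,0,0.12,0,0,0],[0,0,0.05,0,0,0],[0,0,0,0,0,0]]]'
python3 go.py 549 -231 152 -17.4
```

```text
clock: 17.92
eef_pos: [548.9, -231.0, 154.9]
tool_rot: [-3.14, 0.001, -0.303]
force: [0.1, -1.0, -5.0]
width: 55.5
t17.92 [ 548.9 -231.   154.9] [-1.799e+02  1.000e-01 -1.730e+01] F [ 0.1 -1.  -5. ] w55.5 q [-0.12  0.79  0.82  1.76 -0.71  0.91 -0.87]
shift now [0.  0.  0.1] shift after turn [0.  0.  0.1] turn [-0.01  0.01  0.01]
```

```bash
python3 -m crank '[[[0,0,0.05,0,0,0]]]'|grep -E "eef|force"
python3 -m crank '[[[0,0,0.04,0,0,0]]]'|grep -E "eef|force"
python3 -m crank '[[[0,0,0.02,0,0,0]]]'|grep -E "eef|force"
```

```text
eef_pos: [549.2, -231.2, 153.7]
force: [0.6, 0.7, -5.2]
eef_pos: [549.3, -231.3, 152.6]
force: [-0.7, 0.1, -5.8]
eef_pos: [549.4, -231.3, 152.1]
force: [-1.7, 1.1, 0.3]
```

```bash
python3 -m crank '[[[0,0,0.01,0,0,0],[0,0,0,0,0,0],[0,0,0,0,0,0],[0,0,0,0,0,0],[0,0,0,0,0,0],[0,0,0,0,0,0]]]' -1
python3 go.py 549 -231 250 -17.4;  python3 - <<'E'
from h import *
from cell import ctrl
p=ctrl.get_image("side");cv2.imwrite("pics/side5.png",cv2.resize(p["color"][50:230,180:360,::-1],(540,540)))
E
```

```text
clock: 18.67
eef_pos: [552.1, -233.8, 155.7]
tool_rot: [3.141, -0.009, -0.303]
force: [-0.2, -1.3, 0.5]
width: 85.3
t18.67 [ 552.1 -233.8  155.7] [180.   -0.5 -17.4] F [-0.2 -1.3  0.5] w85.3 q [-0.12  0.79  0.81  1.76 -0.72  0.91 -0.86]
shift now [-0.1  -0.06 -3.15] shift after turn [-0.13 -0.06 -3.14] turn [ 0.   -0.09  0.01]
```

View pics/side5.png

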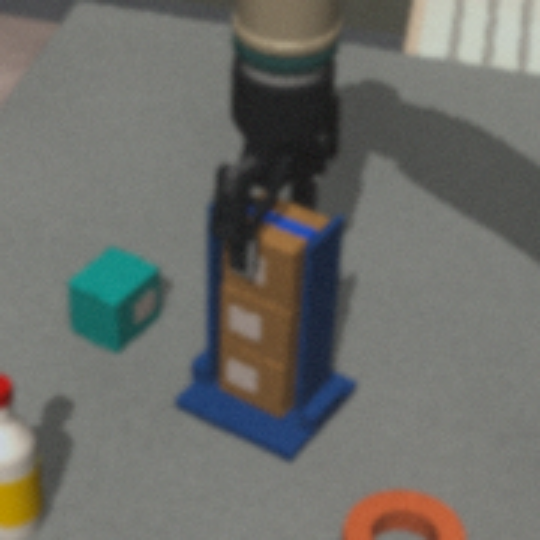

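The carton stands upright and square on the stack at (275,250), and the fingers are clear of it. Retreat straight up.

```bash
python3 -m crank '[[[-0.1,-0.06,-0.1,0,-0.08,0],[0,0,-0.3,0,0,0],[0,0,-0.5,0,0,0],[0,0,-0.7,0,0,0],[0,0,-0.8,0,0,0],[0,0,-0.8,0,0,0],[0,0,-0.6,0,0,-0.2],[0,0,0,0,0,0]]]'
python3 go.py 606 92 180 3.7; python3 - <<'E'
from h import *
from cell import ctrl
p=ctrl.get_image("side");X=pts(p)
a=np.radians(-17.4);D=X-np.array([549,-231,0]);Q=np.stack([D[...,0]*np.cos(a)+D[...,1]*np.sin(a),-D[...,0]*np.sin(a)+D[...,1]*np.cos(a),X[...,2]],-1)
c=p["color"].astype(int);b=(c[...,0]>c[...,2]+30)&(abs(Q[...,0])<40)&(abs(Q[...,1])<60)
for lo,hi in((136,186),(76,126),(18,66)):
    f=Q[b&(Q[...,2]>lo)&(Q[...,2]<hi)&(Q[...,1]>18)];print(np.polyfit(f[:,0],f[:,1],1).round(3),np.percentile(f[:,0],[2,98]).round(1),len(f))
q=Q[b&(Q[...,2]>187)&(Q[...,2]<200)];print("top z",np.percentile(q[:,2],[10,50,90]).round(1),np.percentile(q[:,:2],[1,99],0).round(1))
E
```

```text
clock: 19.38
eef_pos: [548.2, -230.9, 277.5]
tool_rot: [3.14, 0.004, -0.283]
force: [1.2, -0.8, -0.6]
width: 85.3
t19.38 [ 548.2 -230.9  277.5] [179.9   0.2 -16.2] F [ 1.2 -0.8 -0.6] w85.3 q [-0.18  0.66  0.93  1.63 -0.57  1.15 -0.97]
shift now [ -1.14 -10.88   3.24] shift after turn [  2.62 -10.62   3.25] turn [ 0.01  0.04 -3.32]
[2.1000e-02 2.6828e+01] [-32.4  30.7] 340
[2.0000e-02 2.6293e+01] [-31.3  33. ] 312
[-1.800e-02  2.554e+01] [-29.7  33.4] 243
top z [189.3 191.3 193.3] [[-31.5 -27.1]
 [ 31.4  28.9]]
```

The carton is flush with the two below it and its top is at z 191. Next: the handle.

```bash
python3 -m crank '[[[0,-0.3,0,0,0,-1],[0,-0.6,0,0,0,-1],[0.1,-0.9,0,0,0,-1],[0.2,-0.9,0,0,0,-0.2],[0.2,-0.9,0,0,0,0],[0.2,-0.9,0.1,0,0,0],[0.2,-0.9,0.1,0,0,0],[0.2,-0.9,0.2,0,0,0],[0.2,-0.9,0.2,0,0,0],[0.2,-0.9,0.2,0,0,0],[0.2,-0.9,0.2,0,0,0],[0,0,0,0,0,0]]]' 1
python3 go.py 606 92 180 3.7
```

```text
clock: 20.43
eef_pos: [587.4, 53.8, 235.0]
tool_rot: [-3.138, 0.021, 0.057]
force: [0.2, 0.5, -1.0]
width: 0.2
t20.43 [587.4  53.8 235. ] [-179.8    1.2    3.3] F [ 0.2  0.5 -1. ] w0.2 q [-0.62  0.68  0.84  1.68 -0.57  1.06 -1.12]
shift now [ 0.73 -1.23  1.82] shift after turn [ 0.7  -1.23  1.83] turn [-0.03  0.2  -0.08]
```

```bash
python3 -m crank '[[[0.4,-0.6,0.4,0,0.2,0],[0.3,-0.6,0.6,0,0,0],[0,0,0.8,0,0,0],[0,0,0.8,0,0,0],[0,0,0.7,0,0,0],[0,0,0,0,0,0],[0,0,0,0,0,0]]]'
python3 go.py 606 92 73 3.7
```

```text
clock: 21.02
eef_pos: [602.0, 97.2, 126.0]
tool_rot: [-3.139, 0.01, 0.061]
force: [0.1, 0.2, 1.0]
width: 0.0
t21.02 [602.   97.2 126. ] [-179.8    0.6    3.5] F [0.1 0.2 1. ] w0.0 q [-0.62  0.82  0.73  1.73 -0.7   0.87 -1.09]
shift now [0.14 0.19 1.76] shift after turn [0.12 0.18 1.77] turn [-0.03  0.09 -0.03]
```

```bash
python3 -m crank '[[[0.1,0.18,0.2,0,0.09,0],[0,0,0.5,0,0,0],[0,0,0.5,0,0,0],[0,0,0.4,0,0,0],[0,0,0,0,0,0],[0,0,0,0,0,0]]]'
python3 go.py 605 108 73 3.7;python3 - <<'E'
from h import *
from cell import ctrl
p=ctrl.get_image("side");cv2.imwrite("pics/side6.png",cv2.resize(p["color"][190:384,110:330,::-1],(680,600)))
E
```

```text
clock: 21.52
eef_pos: [609.6, 87.9, 81.0]
tool_rot: [-3.14, -0.01, 0.058]
force: [0.4, 0.6, 0.3]
width: -0.0
t21.52 [609.6  87.9  81. ] [-179.9   -0.6    3.3] F [0.4 0.6 0.3] w-0.0 q [-0.58  0.88  0.68  1.76 -0.76  0.78 -1.03]
shift now [-0.12 -0.68  0.27] shift after turn [-0.11 -0.68  0.27] turn [-0.01 -0.1  -0.06]
```

View pics/side6.png

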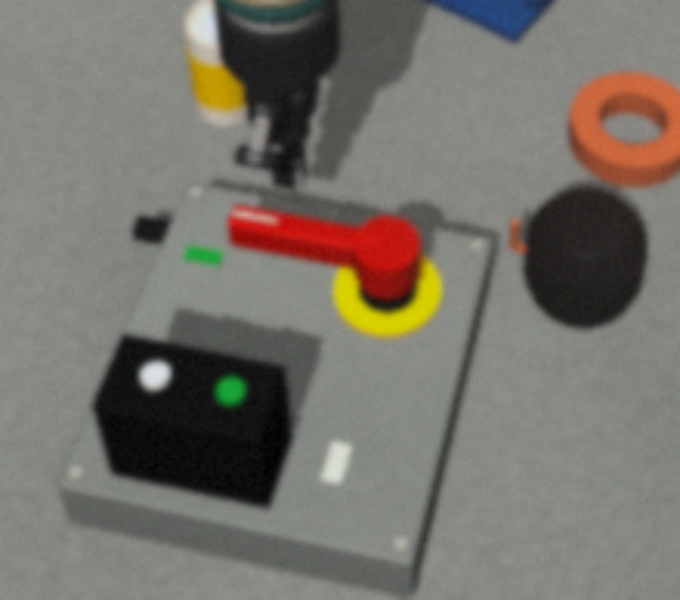

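The closed fingers are at (285,170), behind the red bar (230–360, 235), which is still at ON with its path clear. Now I push along the arc.

```bash
python3 -m crank '[[[-0.1,-0.2,0.2,0,-0.1,0],[-0.05,-0.3,0,0,0,0],[0,-0.3,0,0,0,0],[0,0,0,0,0,0]]]'
python3 go.py 605 108 76 3.7
```

```text
clock: 21.9
eef_pos: [604.8, 114.0, 77.1]
tool_rot: [-3.139, -0.002, 0.057]
force: [0.0, 0.3, -0.8]
width: -0.2
t21.90 [604.8 114.   77.1] [-1.799e+02 -1.000e-01  3.300e+00] F [ 0.   0.3 -0.8] w-0.2 q [-0.62  0.89  0.68  1.76 -0.77  0.78 -1.07]
shift now [-0.01  0.2   0.04] shift after turn [-0.01  0.2   0.04] turn [-0.02 -0.02 -0.07]
```

```bash
python3 -m crank '[[[0.07,-0.28,0,0,0,-1],[0.07,-0.28,0,0,0,-1],[0.07,-0.28,0,0,0,-1],[0.07,-0.28,0,0,0,-1],[0.07,-0.28,0,0,0,-1],[0.07,-0.28,0,0,0,-1]]]'
python3 go.py 600 170 76 45
```

```text
clock: 22.4
eef_pos: [603.6, 161.1, 78.0]
tool_rot: [3.126, -0.001, 0.712]
force: [1.1, -0.5, -1.4]
width: -0.0
t22.40 [603.6 161.1  78. ] [ 1.791e+02 -1.000e-01  4.080e+01] F [ 1.1 -0.5 -1.4] w-0.0 q [-0.62  0.85  0.53  1.73 -0.59  0.72 -0.65]
shift now [ 0.1  -0.3   0.06] shift after turn [ 0.12 -0.3   0.07] turn [ 0.15 -0.01 -0.7 ]
```

```bash
python3 -m crank '[[[0.07,-0.28,0,0.15,0,-1],[0.05,-0.28,0,0,0,-1],[0.05,-0.28,0,0,0,-1],[0.05,-0.28,0,0,0,-0.5],[0.05,-0.25,0,0,0,0],[0,0,0,0,0,0]]]'
python3 go.py 600 170 180 62;python3 - <<'E'
from h import *
from cell import ctrl
p=ctrl.get_image("side");cv2.imwrite("pics/side7.png",cv2.resize(p["color"][190:384,110:330,::-1],(680,600)))
E
```

```text
clock: 22.9
eef_pos: [577.2, 197.4, 79.6]
tool_rot: [3.136, -0.004, 1.106]
force: [-0.5, -0.4, 0.9]
width: 0.1
t22.90 [577.2 197.4  79.6] [179.7  -0.2  63.3] F [-0.5 -0.4  0.9] w0.1 q [-0.63  0.81  0.42  1.77 -0.5   0.67 -0.39]
shift now [-0.46  1.11 -3.34] shift after turn [-0.45  1.1  -3.35] turn [ 0.06 -0.04  0.22]
```

View pics/side7.png

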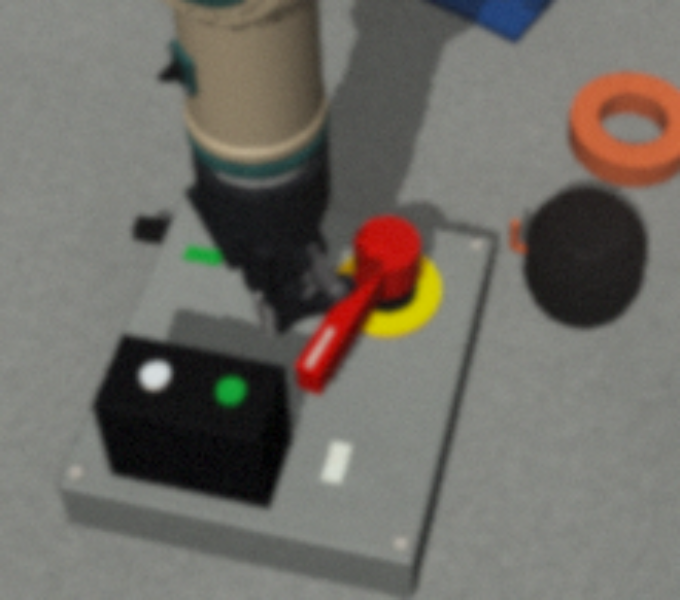

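The bar is past the middle but not yet pointing at the white mark (337,460). It may still be swinging, so I wait and measure.

```bash
python3 -m crank '[[[0,0,0,0,0,0],[0,0,0,0,0,0],[0,0,0,0,0,0],[0,0,0,0,0,0]]]'
cat > ang.py <<'E'
from h import *
from cell import ctrl
for n in("side","top"):
    p=ctrl.get_image(n);X=pts(p);c=p["color"].astype(int)
    m=(c[...,0]>100)&(c[...,1]<70)&(c[...,2]<70)&box(X,400,700,50,300,92,112)
    q=X[m][:,:2]-[523.5,133.2];r=np.hypot(*q.T);f=q[(r>55)&(r<110)]
    if len(f)>5: print(n,len(f),"handle deg",round(np.degrees(np.arctan2(*f.mean(0)[::-1]))-3.7,1),"tip",r.max().round(0))
E
python3 ang.py
```

```text
clock: 23.28
eef_pos: [579.4, 195.5, 80.1]
tool_rot: [3.132, -0.003, 1.101]
force: [0.7, -0.1, -0.3]
width: -0.3
side 183 handle deg 89.9 tip 106.0
top 36 handle deg 89.6 tip 101.0
```

```bash
python3 -m crank '[[[0,0.1,-0.3,0,0,0],[0,0.1,-0.6,0,0,0],[0,0,-0.9,0,0,0],[0,0,-0.9,0,0,0],[0,0,-0.9,0,0,0],[0,0,-0.9,0,0,0],[0,0,-0.5,0,0,0],[0,0,0,0,0,0],[0,0,0,0,0,0]]]'
python3 ang.py; python3 - <<'E'
from h import *
from cell import ctrl
p=ctrl.get_image("side");q=ctrl.get_image("top")
cv2.imwrite("pics/fin.png",np.hstack([cv2.resize(p["color"][80:384,110:360,::-1],(400,486)),cv2.resize(q["color"][110:310,220:420,::-1],(400,486))]))
E
```

```text
clock: 24.13
eef_pos: [585.2, 189.0, 240.7]
tool_rot: [3.13, -0.002, 1.095]
force: [0.1, 0.2, -0.9]
width: -0.3
side 180 handle deg 89.6 tip 106.0
top 21 handle deg 89.2 tip 101.0
```

View pics/fin.png

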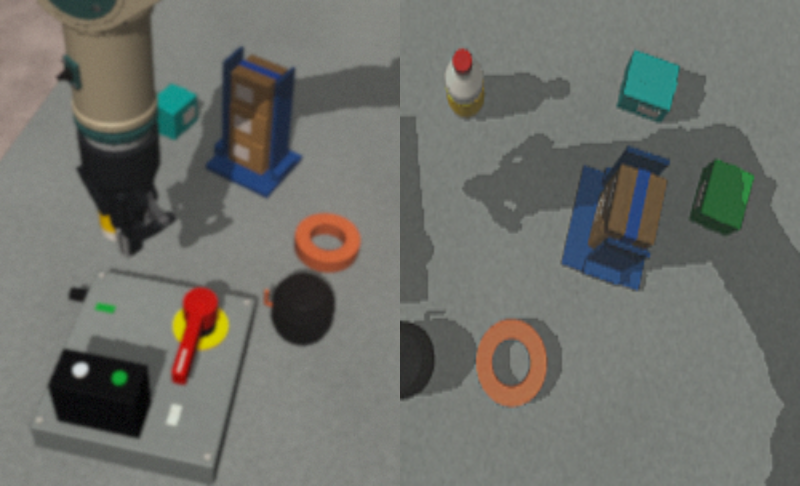

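The handle points at the white OFF mark (175,412). The three cartons stand square in the rack at (250,110), the bystanders are where they were, and the arm is clear of everything.

```bash
python3 -c "
from cell import ctrl
print(ctrl.finish_job())"
```

```text
the job is handed in; nothing more can be done
None
```

The brazing station is switched off and the carton is stacked. I handed the job in at about 24 s of the 72 s allowed.

**What I did:** I lifted the carton off the power box by its ends and set it down on free table. I then regripped it by its sides, lowered it onto the two cartons in the rack until they carried its weight, and let go. Only after that did I push the red handle round with the closed fingers until it snapped over.

**Last checks:**
- **Handle:** both cameras put it at about 89–90°, the OFF stop, pointing at the white mark.
- **Stack:** the carton is upright, flush with the two below to about 1 mm, with its top at z ≈ 191 (192 expected).
- **Bystanders:** the bottle, copper ring, compressor and the two look-alikes look unmoved in the last pictures. I did not measure them.
- **Robot:** the arm is clear of everything.

**Less clean:** at the table set-down I pressed a little hard, with the wrist force reaching about 59 N against the 120 N limit. The carton then rose about 2 mm before I released it, so it dropped by that much onto the table and stayed upright.

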